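# Press a receiver capsule flush into its earpiece cup and hold it there

## Task

Put the loose receiver capsule flat into the black earpiece cup on the press's loading slide and let go of it, then push the slide by its red ball knob fully home under the ram. Bring the press lever down until the top of the capsule is flush with the rim of the cup, not deeper, and finish holding the lever there against its return spring so that the bond can set; do not let go at the end, and leave the keypad, screwdriver and pliers lying where they are.

Things in the scene. Friction and masses are not known exactly. Their poses are not given: they have to be found in the camera images.
- capsule_mid (a point): the loose receiver capsule: a black disc 40 mm across and 15 mm high with a light grey face, 30 g, lying flat on the bench, face up; this point is its centre, half-way up (z along its axis)
- cup_rim (a point): centre of the rim plane of the earpiece cup: a black plastic ring, inside 43 mm across, outside 57, rim 24 mm above the slide's bed, fixed on the dark carriage of the loading slide. Axes (those of the press): +y along the slide toward the ram, z up, -x out of the press's front. A capsule pressed flush has its centre 7.5 mm below this point. Slide: 90 mm wide along x
- gasket (a joint): how far the rubber gasket pad inside the cup is pressed down, m: 0 at rest, its top then 8 mm below the rim, so that a capsule lying on it stands 7 mm proud of the rim (its centre 0.5 mm below the rim); 0.007 when the capsule is flush; 0.0105 bottomed. Springy: 8 N to start, then 5 N more per mm
- carriage (a joint): how far the carriage is pushed in along the slide, m: 0 fully drawn out, 0.160 home against the stop with the cup centred under the ram; about 3 N of friction, stays where left
- slide_knob (a point): centre of the red ball knob, 28 mm across, on a 12 mm upright steel stem at the outer end of the carriage, 125 mm outward from the cup centre (to the cup's -y) and 27 mm above the cup's rim. Pushing it along the cup's +y pushes the carriage in
- lever_ball (a point): centre of the black ball, 32 mm across, at the end of the press lever, a 12 mm steel rod in an upright plane at the left side of the press; 0.34 m above the bench at rest. The ball can be gripped from above by its sides (along the cup's y axis) or pushed down; it swings on an arc about lever_hinge
- lever_hinge (a point): point on the level hinge axis of the press lever (axis along the cup's y), in the swing plane of the ball; the ball is 228 mm from it, at rest toward the cup's -x and 26 degrees above its level
- lever_press_lever (a joint): press lever angle, rad: 0 at rest, grows as the ball comes down. Rack and pinion push the ram 30.2 mm down per rad. Carriage home: the white pad (38 mm across) under the ram meets the capsule at about 0.38, capsule flush at about 0.62. A return spring lifts the lever back to rest when let go; about 3 N down at the ball start it, about 10 N hold it at flush
- keypad: bystander: light steel keypad module, 78 x 62 x 18 mm, lying on the bench
- screwdriver: bystander: screwdriver with red handle, 201 mm long, lying on the bench
- pliers: bystander: pliers with red grips, 178 mm long, lying on the bench
Not all that is in view belongs to the job. Several things look just like the part that bears capsule_mid: the one meant starts nearest to the robot's base.

How it is judged:
By the outcome, as a careful person would: the job done as asked, in the order asked, and still so for the second after the job is handed in, while the arm keeps its last pose, push and grip.
It also fails if it takes over 61 s, if anything falls off the work surface, if the arm or the gripper's body presses on something with over 40 N, if the wrist force passes 120 N, or if a joint passes its speed limit or range.

## Robot

A 7-joint arm with a two-finger parallel gripper is mounted at the origin on a cart in front of the work surface, level with it; the furniture and walls round the work are solid. World frame = base frame: x ahead of the robot, y to its left, z up, the work surface at z = 0. Lengths are in mm, angles in degrees, forces in N, time in s.
With the tool pointing down it reaches from about 400 to 925 mm from the base axis. Payload 5.6 kg.
Tool frame: the origin (TCP) lies at the very end of the fingers, on their centre line; the grasp point (between the pads) lies 19 mm behind it; y points along the fingers, x is the direction in which the jaws open and shut, and the axes are right-handed (so a half turn about y gives the same grasp; the last joint's range is limited). The gripper opens to 85 mm and grips with 20 to 120 N. Pads are 22 mm wide; open, the fingers measure 114 mm over their backs; the gripper's body (76 mm by 85 mm) begins 54 mm behind the grasp point. The pads swing forward as they close: fully open they stand 13 mm farther back than shut.
Start: joints at [-79.641, 26.786, -0.665, 91.828, 0.344, 61.387, -3.226], TCP at [144.3, 633.787, 231.29] pointing down, gripper open.
Joint ranges: [-144.91, 144.91], [-17.63, 115.5], [-89.93, 88.59], [15.96, 139.68], [-74.01, 254.01], [8.47, 105.57], [-167.45, 167.45]. Speed limits (degrees/s): [147.25, 147.25, 180, 180, 180, 180, 180].

## Interface

Orientations are given as a 3x3 rotation matrix whose columns are the frame's x, y, z axes.
In Python, from rig import state, get_image, close_job gives the robot as it stands.
- The arm moves only by the shell command python3 -m jog 'ROWS' [OPENING] [FORCE]. ROWS is JSON, a list of rows, each a list of 2 entries, a list of its own where there are three numbers: the shift along the tool's x, y, z in cm, then the turn about the tool's y in degrees. A call has 1 to 20 rows; each row shifts and turns the pose as measured when the row begins, along the tool's axes as they then stand; what a row does not reach is not made up. A row lasts 1/10 s, in which the tool goes at most 50 mm and 8.59 degrees, less where a joint would pass 70% of its speed; a pose out of reach is approached as far as the arm can. A call with a gripper value outside its range is refused whole. OPENING is the finger opening in cm, from 0 to 8.54, set as the call begins (- or left out, the last holds). The fingers move at their own pace and stop on an object; FORCE is the grip in N (left out, the last holds). Time passes only in rows, so rows that do not move let the fingers close. It gives the time, the measured TCP pose, the force and the opening at its end, in the units of the state.
- state(): the state, without advancing time (a new reading comes with each control period).
- get_image(name): name is "side" or "top" or "wrist"; returns a dict with "color" (384x512x3 uint8, blue, green, red), "K" (3x3 intrinsics, pixels), "D" ([k1, k2, p1, p2, k3] as OpenCV has them; the pictures are not rectified), "cam_to_world" (4x4, takes a point from camera to world coordinates). Camera axes: x right, y down, z forward; pixel columns grow to the right and rows downward; lengths in mm; the calibration is good to about 2 mm. A picture is of the moment at which its call begins. There is no depth.
- close_job(): hands the job in, once; it reports no verdict.
The state is a dict: "time": time; "joint_positions": joint angles; "qvel": joint speeds; "effort": joint torques, N m; "eef_pos": TCP position; "tool_rot": TCP orientation; "wrist_force": force on the tool from outside, world axes, zero at the start; "wrist_torque": the same for the moment, N m; "finger_gap": opening from 0.0 (shut) to 1.0 (fully open).
Only numpy, scipy, OpenCV 4.12 (cv2) and the standard library are available. Lean on these libraries where they do the work, as an engineer would, in place of code of your own. Each camera call takes 0.05 s, during which the arm holds its last target. There are 200 camera calls.

## Working session

There is one attempt and no reset: what is moved stays moved. The work goes in short steps, Python scripts to look and compute and a shell command to move; the robot and the scene stay as the last step left them, time stands still between calls to the robot, and variables do not carry over. Pictures are saved under pics/ and viewed, about 8 in all and at most 12, crops included, and the job is handed in when it is done.

```bash
mkdir -p pics; cat > h.py <<'E'
import numpy as np, cv2
from rig import state, get_image
def snap(n,f):
    im=get_image(n); cv2.imwrite(f'pics/{f}.png',im['color']); np.savez(f'pics/{f}.npz',K=im['K'],D=im['D'],T=im['cam_to_world']); return im
def ray(f,uv):
    c=np.load(f'pics/{f}.npz'); p=cv2.undistortPoints(np.array([[uv]],float),c['K'],c['D'])[0,0]
    T=c['T']; return T[:3,3],T[:3,:3]@np.array([p[0],p[1],1.])
def atz(f,uv,z):
    o,d=ray(f,uv); return o+d*(z-o[2])/d[2]
def tri(*a):
    A=np.zeros((3,3));b=np.zeros(3)
    for f,uv in a:
        o,d=ray(f,uv); d=d/np.linalg.norm(d); P=np.eye(3)-np.outer(d,d); A+=P;b+=P@o
    x=np.linalg.solve(A,b); return x
def proj(f,X):
    c=np.load(f'pics/{f}.npz'); T=np.linalg.inv(c['T']); r=cv2.Rodrigues(T[:3,:3])[0]
    return cv2.projectPoints(np.array([X],float),r,T[:3,3],c['K'],c['D'])[0].reshape(-1,2)
def tool(X):  # world displacement of TCP to X, in tool axes cm
    s=state(); return np.array(s['tool_rot']).T@(np.array(X)-s['eef_pos'])/10
E
python3 - <<'E'
from h import *
np.set_printoptions(precision=1,suppress=True)
ims=[snap(n,n+'0')['color'] for n in('side','top')]
for n in('side','top'): cv2.imwrite(f'pics/{n}0b.png',cv2.resize(cv2.imread(f'pics/{n}0.png'),(800,600),interpolation=cv2.INTER_CUBIC)); print(np.load(f'pics/{n}0.npz')['T'])
s=state();print(s)
E
```

```text
[[    1.     -0.      0.    544.3]
 [   -0.     -0.4     0.9 -1005.5]
 [    0.     -0.9    -0.4   693.2]
 [    0.      0.      0.      1. ]]
[[   0.    -1.     0.1  451.2]
 [  -1.    -0.    -0.    34.7]
 [   0.    -0.1   -1.  1654.2]
 [   0.     0.     0.     1. ]]
{'time': 0.1, 'joint_positions': array([-79.6,  26.8,  -0.7,  91.9,   0.3,  61.4,  -3.2]), 'qvel': array([-0. , -0.2,  0. , -0.2,  0. , -0. ,  0. ]), 'effort': array([  0. , -53.4,   0. , -25.2,   0. ,   0. ,  -0. ]), 'eef_pos': array([144.2, 633.3, 230.4]), 'tool_rot': array([[ 0.2, -0. , -1. ],
       [ 1. , -0. ,  0.2],
       [-0. , -1. , -0. ]]), 'wrist_force': array([-0.3, -0.3, -0.8]), 'wrist_torque': array([ 0.,  0., -0.]), 'finger_gap': 0.9996620814698697}
```

View pics/side0b.png

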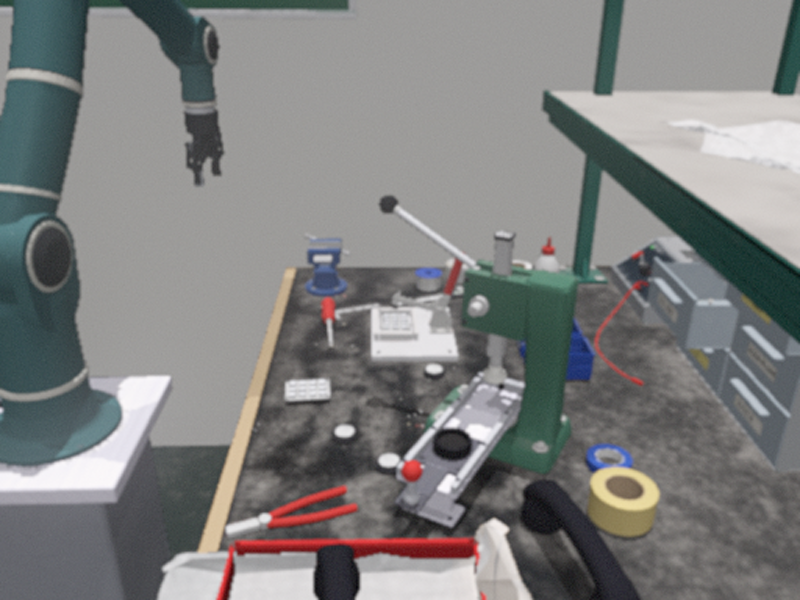

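View pics/top0b.png

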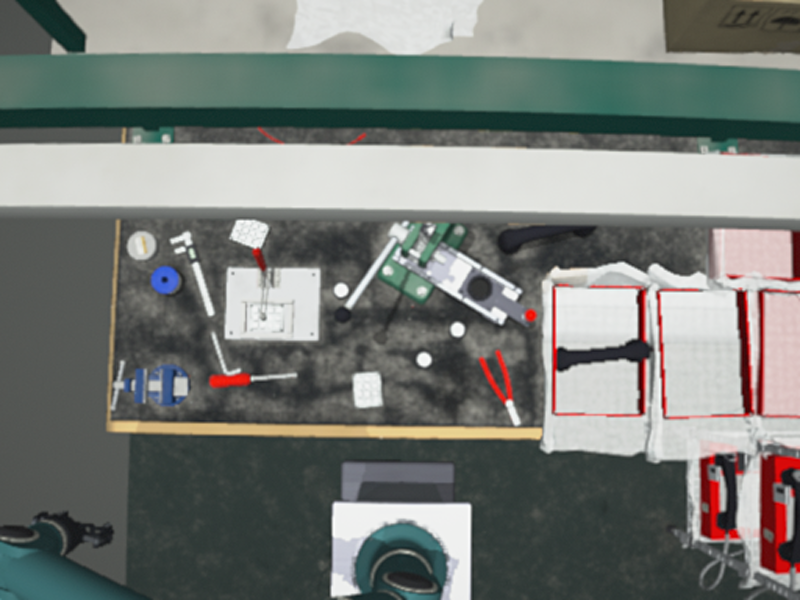

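The side view shows the capsules at (344,431), (389,460) and (433,369), the cup at (452,441), the knob at (411,470) and the lever ball at (388,204). In the top view the same capsules are at (424,360), (457,329) and (341,290), the cup at (480,287), the knob at (531,315) and the ball at (343,314). All pixels are on the 800 px scale.

```bash
python3 - <<'E'
from h import *
np.set_printoptions(precision=1,suppress=True)
k=.64
for n,s,t in[('capA',(344,431),(424,360)),('capB',(389,460),(457,329)),('cup',(452,438),(480,287)),('knob',(411,470),(531,315)),('ball',(388,204),(343,314)),('keypad',(308,386),(368,388)),('shelfcorner',(545,93),(0,0))]:
    s=np.array(s)*k;t=np.array(t)*k
    if t[0]: X=tri(('side0',s),('top0',t)); print(n,X,(proj('side0',X)-s)[0],(proj('top0',X)-t)[0], 'atz15',atz('side0',s,15)[:2],atz('top0',t,15)[:2])
# enlarged top crop of work area
im=cv2.imread('pics/top0.png')[130:290,200:370]; cv2.imwrite('pics/c1.png',cv2.resize(im,None,fx=4.5,fy=3.7,interpolation=cv2.INTER_CUBIC) if 0 else cv2.resize(im,None,fx=3.7,fy=3.7,interpolation=cv2.INTER_CUBIC))
im=cv2.imread('pics/side0.png')[100:350,190:410]; cv2.imwrite('pics/c2.png',cv2.resize(im,None,fx=2.4,fy=2.4,interpolation=cv2.INTER_CUBIC))
E
```

```text
capA [483.7 -47.7  13.6] [-0.6  0. ] [-0.  -0.4] atz15 [485.3 -49.5] [482.2 -47.7]
capB [ 556.5 -124.3   13.4] [-0.3  0. ] [-0.  -0.2] atz15 [ 557.3 -126.3] [ 555.6 -124.2]
cup [ 646.9 -168.8   85.2] [-0.1  0. ] [ 0.  -0.1] atz15 [659.  -72.1] [ 655.3 -177.9]
knob [ 582.7 -278.   115.8] [-0.2  0. ] [ 0.  -0.1] atz15 [ 589.9 -150.9] [ 590.9 -298.5]
ball [559.4 121.1 344.2] [ 0.1 -0. ] [-0.   0.1] atz15 [ 573.2 1183.6] [586.8 142.8]
keypad [415.7  81.3  20.1] [-0.  0.] [-0. -0.] atz15 [414.8  89.5] [415.6  81.4]
```

View pics/c1.png

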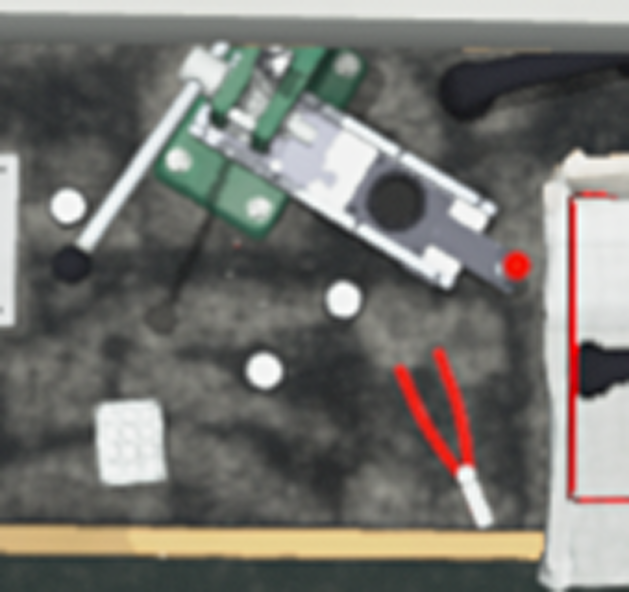

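```bash
python3 - <<'E'
from h import *
np.set_printoptions(precision=3,suppress=True)
k=.64
# shelf front lower edge line parallel to world y: planes n.(X-o)=0, n=d x yhat
A=[];b=[]
for f,uv in[('side0',(560,122)),('side0',(790,333)),('top0',(300,213)),('top0',(600,216))]:
    o,d=ray(f,np.array(uv)*k); n=np.cross(d,[0,1,0]); n/=np.linalg.norm(n); A.append([n[0],n[2]]);b.append(n@o)
print(np.linalg.lstsq(np.array(A),np.array(b),rcond=None)[:2])
s=state(); print(s['tool_rot'], tool([484,-48,150]))
E
```

```text
(array([700.315, 572.659]), array([20.553]))
[[ 0.222 -0.    -0.975]
 [ 0.975 -0.002  0.222]
 [-0.002 -1.    -0.   ]] [-58.87    8.143 -48.259]
```

```bash
python3 -m jog '[[[-3.5,0,-2.9],0],[[-3.5,0,-2.9],0],[[-3.5,0,-2.9],0],[[-3.5,0,-2.9],0],[[-3.5,0,-2.9],0],[[-3.5,0,-2.9],0],[[-3.5,0,-2.9],0],[[-3.5,0,-2.9],0],[[-3.5,0,-2.9],0],[[-3.5,0,-2.9],0],[[-3.5,0,-2.9],0],[[-3.5,0,-2.9],0],[[-3.5,0,-2.9],0],[[-3.5,0,-2.9],0],[[-3.5,0,-2.9],0]]' 6.5 25; python3 -c "
from h import *
print(tool([484,-48,150]),state()['tool_rot'])"
```

```text
time: 1.6
eef_pos: [458.5, 5.8, 226.8]
tool_rot: [[0.209, -0.004, -0.978], [0.978, -0.002, 0.209], [-0.003, -1.0, 0.003]]
wrist_force: [0.7, 0.5, 0.1]
finger_gap: 0.759
[-4.70887878  7.68466285 -3.63972562] [[ 0.20889701 -0.00350323 -0.97793137]
 [ 0.97793408 -0.00195327  0.20890458]
 [-0.00264201 -0.99999196  0.00301789]]
```

```bash
python3 -m jog '[[[-2.4,2.5,-1.8],0],[[-2.3,2.5,-1.8],0],[[0,2.5,0],0],[[0,0,0],6],[[0,0,0],6],[[0,0,0],6],[[0,0,0],0],[[0,0,0],0]]'; python3 - <<'E'
from h import *
np.set_printoptions(precision=3,suppress=True)
im=snap('wrist','w1'); cv2.imwrite('pics/w1b.png',cv2.resize(im['color'],(800,600)))
print(np.load('pics/w1.npz')['T'],proj('w1',[484,-48,15])/.64, tool([484,-48,150]))
E
```

```text
time: 2.4
eef_pos: [485.5, -59.2, 147.8]
tool_rot: [[0.52, -0.004, -0.854], [0.854, -0.006, 0.52], [-0.008, -1.0, -0.0]]
wrist_force: [-0.4, 0.1, -0.7]
finger_gap: 0.759
[[  0.52    0.809   0.276 413.062]
 [  0.854  -0.489  -0.177 -14.562]
 [ -0.008   0.327  -0.945 289.747]
 [  0.      0.      0.      1.   ]] [[419.208 269.078]] [ 0.873 -0.219  0.709]
```

View pics/w1b.png

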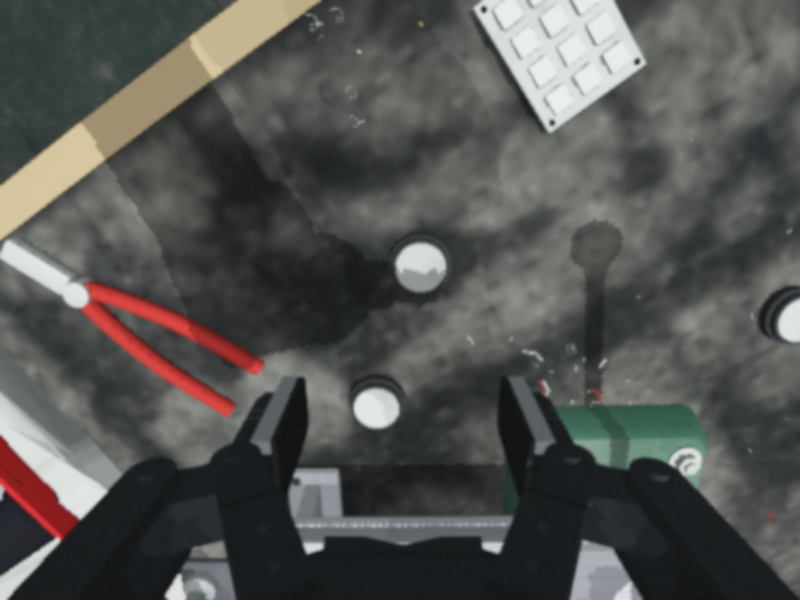

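The wrist view shows capsule A's face at (420,265) and B's at (376,408). The predicted position for A was (419,269), so they agree.

```bash
python3 - <<'E'
from h import *
np.set_printoptions(precision=3,suppress=True)
X=atz('w1',np.array((420,265))*.64,15); print(X, atz('w1',np.array((376,408))*.64,15)); X[2]=9; print(tool(X))
E
```

```text
[482.006 -46.253  15.   ] [ 554.293 -124.242   15.   ]
[ 1.022 13.881  0.972]
```

```bash
python3 -m jog '[[[0.5,3,0.5],0],[[0.45,3,0.45],0],[[0,3,0],0],[[0,2,0],0],[[0,0,0],0],[[0,0,0],0]]'; python3 - <<'E'
from h import *
np.set_printoptions(precision=3,suppress=True)
im=snap('wrist','w2'); cv2.imwrite('pics/w2b.png',cv2.resize(im['color'],(800,600)))
print(tool([482.5,-47,8.5]),proj('w2',[482.5,-47,15])/.64)
E
```

```text
time: 3.05
eef_pos: [485.0, -45.0, 36.5]
tool_rot: [[0.511, 0.003, -0.86], [0.86, -0.004, 0.511], [-0.002, -1.0, -0.004]]
wrist_force: [-0.1, 0.0, 0.3]
finger_gap: 0.762
[-0.296  2.819  0.126] [[396.513 360.546]]
```

View pics/w2b.png

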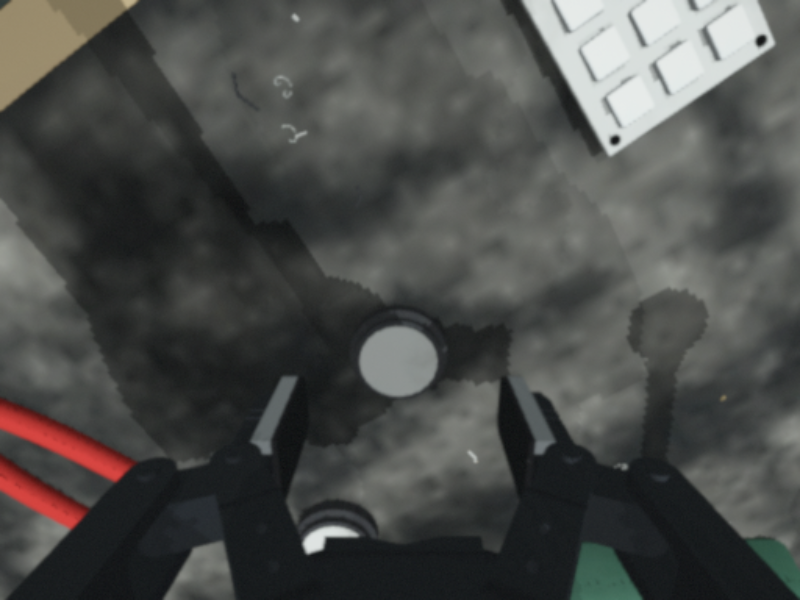

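```bash
python3 -m jog '[[[-0.3,1,0.12],0],[[0,1.4,0],0],[[0,0.4,0],0],[[0,0.1,0],0]]'; python3 -c "
from h import *
print(tool([482.5,-47,7.5]))"
```

```text
time: 3.5
eef_pos: [484.7, -47.1, 8.3]
tool_rot: [[0.51, 0.009, -0.86], [0.86, -0.003, 0.51], [0.002, -1.0, -0.009]]
wrist_force: [0.1, -0.2, 0.5]
finger_gap: 0.763
[-0.11002741  0.07710078  0.19682115]
```

```bash
python3 -m jog '[[[-0.1,0.08,0.2],0],[[0,0,0],0]]'; python3 -m jog '[[[0,0,0],0],[[0,0,0],0],[[0,0,0],0],[[0,0,0],0],[[0,0,0],0],[[0,0,0],0]]' 3.0 30;  python3 -m jog '[[[0,-2,0],0],[[0,-4,0],0],[[0,-4,0],0],[[0,-4,0],0],[[0,0,0],0],[[0,0,0],0]]'; python3 - <<'E'
from h import *
np.set_printoptions(precision=3,suppress=True)
im=snap('wrist','w3'); cv2.imwrite('pics/w3b.png',cv2.resize(im['color'],(800,600)))
snap('side','s3')
print(tool([646.9,-168.8,160]),proj('w3',[647,-169,87])/.64)
E
```

```text
time: 3.7
eef_pos: [482.3, -47.0, 7.2]
tool_rot: [[0.51, 0.009, -0.86], [0.86, -0.003, 0.51], [0.002, -1.0, -0.009]]
wrist_force: [0.4, -0.3, 0.1]
finger_gap: 0.758
time: 4.3
eef_pos: [483.0, -46.9, 8.2]
tool_rot: [[0.509, 0.011, -0.86], [0.86, -0.003, 0.509], [0.003, -1.0, -0.011]]
wrist_force: [-0.2, 0.0, -0.9]
finger_gap: 0.44
time: 4.9
eef_pos: [480.5, -46.4, 151.8]
tool_rot: [[0.51, 0.007, -0.86], [0.86, -0.003, 0.51], [0.001, -1.0, -0.007]]
wrist_force: [-0.4, -0.4, -0.2]
finger_gap: 0.443
[ -2.001  -0.754 -20.552] [[370.786 615.795]]
```

View pics/w3b.png

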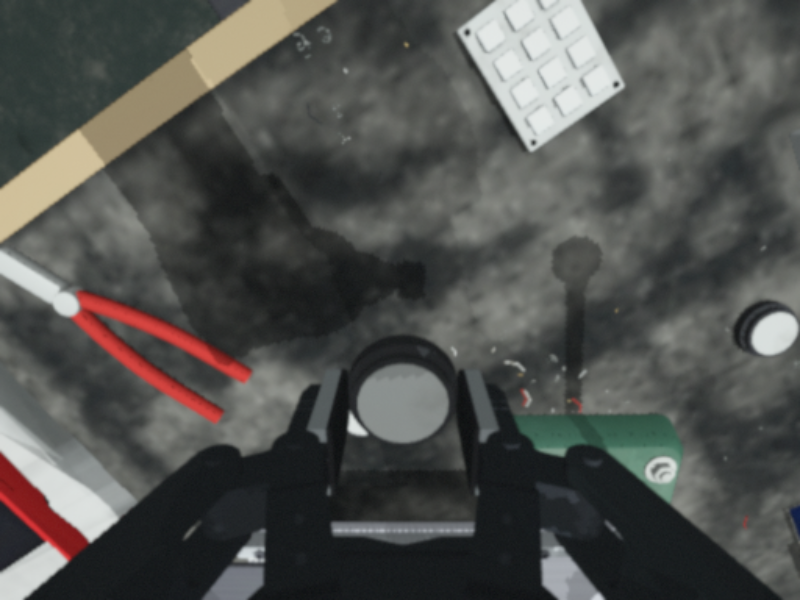

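```bash
python3 -m jog '[[[0,-3.5,-1.5],0],[[-0.3,-3.5,-3.5],0],[[-0.3,0,-4],0],[[-0.3,0,-4],0],[[-0.3,0,-4],0],[[-0.3,0,-3],0],[[-0.3,0,-1],0],[[0,0,0],0],[[0,0,0],0]]'; python3 - <<'E'
from h import *
np.set_printoptions(precision=3,suppress=True)
X=atz('w3',np.array((403,403))*.64,158.6); R=np.array([[0.51, 0.007, -0.86], [0.86, -0.003, 0.51], [0.001, -1.0, -0.007]])
print('held offset tool axes mm',R.T@(X-[480.5,-46.4,151.8]))
im=snap('wrist','w4')
c=im['color'][100:292,130:386]; cv2.imwrite('pics/w4b.png',cv2.resize(c,None,fx=3,fy=3,interpolation=cv2.INTER_CUBIC))
print(state()['eef_pos'],state()['tool_rot'],(proj('w4',[647,-169,87])-[130,100])*3)
E
```

```text
time: 5.9
eef_pos: [649.3, -170.8, 205.5]
tool_rot: [[0.507, -0.024, -0.862], [0.862, -0.001, 0.507], [-0.013, -1.0, 0.02]]
wrist_force: [-1.2, 0.5, 0.3]
finger_gap: 0.447
held offset tool axes mm [-0.34  -6.798 -0.376]
[ 649.055 -170.559  205.53 ] [[ 0.507 -0.024 -0.862]
 [ 0.862 -0.001  0.507]
 [-0.013 -1.     0.02 ]] [[390.657 249.722]]
```

View pics/w4b.png

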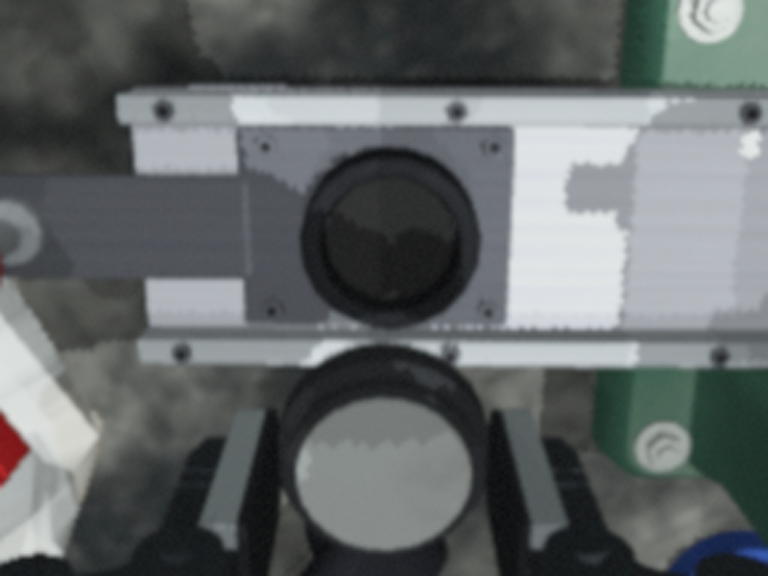

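The held capsule sits centred on the tool axis, within 0.4 mm. In this crop the cup's outer ring spans columns 302–479 and rows 147–328. Next I check it with projected rim circles on a contrast-boosted crop.

```bash
python3 - <<'E'
from h import *
np.set_printoptions(precision=2,suppress=True)
im=cv2.imread('pics/w4.png')[140:215,220:300]; S=8
big=cv2.resize(im,None,fx=S,fy=S,interpolation=cv2.INTER_CUBIC).astype(float)
big=np.clip(255*(big/140)**.55,0,255).astype(np.uint8)
raw=big.copy()
uv=np.array((130+390.5/3,100+238/3)); X=atz('w4',uv,86); print(X)
t=np.linspace(0,2*np.pi,80)
for r,col in((28.5,(0,255,0)),(21.5,(0,255,255))):
    P=proj('w4',np.c_[X[0]+r*np.cos(t),X[1]+r*np.sin(t),0*t+X[2]]); P=((P-[220,140]+.5)*S)
    print(r,P.min(0),P.max(0)); cv2.polylines(big,[P.astype(int)],True,col,1)
cv2.imwrite('pics/c3.png',big)
E
```

```text
[ 643.96 -167.29   86.  ]
28.5 [79.82 74.68] [571.35 547.52]
21.5 [140.11 136.05] [510.89 492.65]
```

View pics/c3.png

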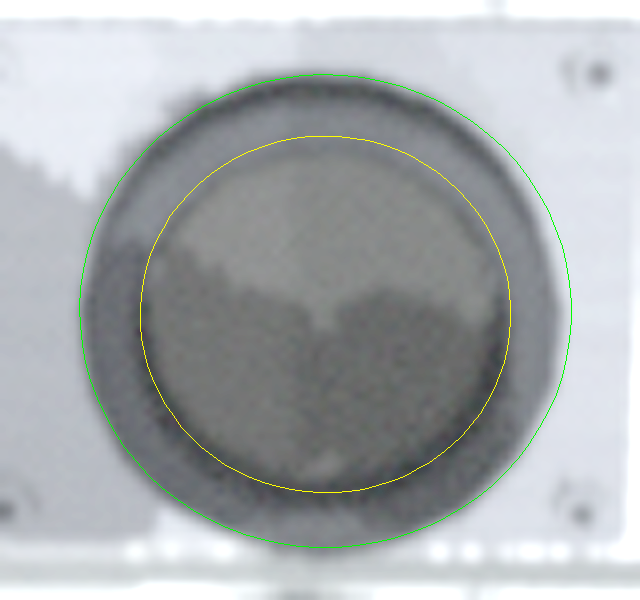

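The rim centre comes out at about (645.3, -168.7), after a small shift from the overlay. Now lowering over the cup.

```bash
python3 -m jog '[[[-0.1,3,0.4],0],[[0,3,0],0],[[0,2.5,0],0],[[0,1,0],0],[[0,0,0],0],[[0,0,0],0]]'; python3 -c "
from h import *
print(tool([645.3,-168.7,103]))"
```

```text
time: 6.55
eef_pos: [640.6, -162.5, 111.3]
tool_rot: [[0.502, -0.021, -0.864], [0.865, 0.004, 0.502], [-0.007, -1.0, 0.02]]
wrist_force: [0.2, -0.1, -0.8]
finger_gap: 0.443
[-0.29290004  0.81761714 -0.73440503]
```

```bash
python3 -m jog '[[[-0.29,0.4,-0.73],0],[[0,0,0],0],[[0,0,0],0]]'; python3 -c "
from h import *
print(tool([645.3,-168.7,97]))"
```

```text
time: 6.85
eef_pos: [647.8, -169.4, 110.5]
tool_rot: [[0.502, -0.015, -0.865], [0.865, 0.003, 0.502], [-0.005, -1.0, 0.015]]
wrist_force: [0.6, -0.7, -0.7]
finger_gap: 0.445
[-0.0631753   1.35315526  0.23078644]
```

```bash
python3 -m jog '[[[-0.06,0.6,0.2],0],[[0,0.5,0],0],[[0,0,0],0]]'; python3 - <<'E'
from h import *
np.set_printoptions(precision=3,suppress=True)
print(tool([645.3,-168.7,97]),state()['tool_rot'])
im=snap('side','s5')
p=proj('s5',[645,-169,90])[0].astype(int);print(p)
c=im['color'][p[1]-50:p[1]+40,p[0]-65:p[0]+65]; cv2.imwrite('pics/s5b.png',cv2.resize(c,None,fx=6,fy=6,interpolation=cv2.INTER_CUBIC))
E
```

```text
time: 7.15
eef_pos: [645.9, -169.3, 99.6]
tool_rot: [[0.502, -0.014, -0.865], [0.865, 0.003, 0.502], [-0.004, -1.0, 0.013]]
wrist_force: [-0.5, 0.7, -0.4]
finger_gap: 0.444
[0.025 0.263 0.078] [[ 0.502 -0.014 -0.865]
 [ 0.865  0.003  0.502]
 [-0.004 -1.     0.013]]
[288 278]
```

View pics/s5b.png

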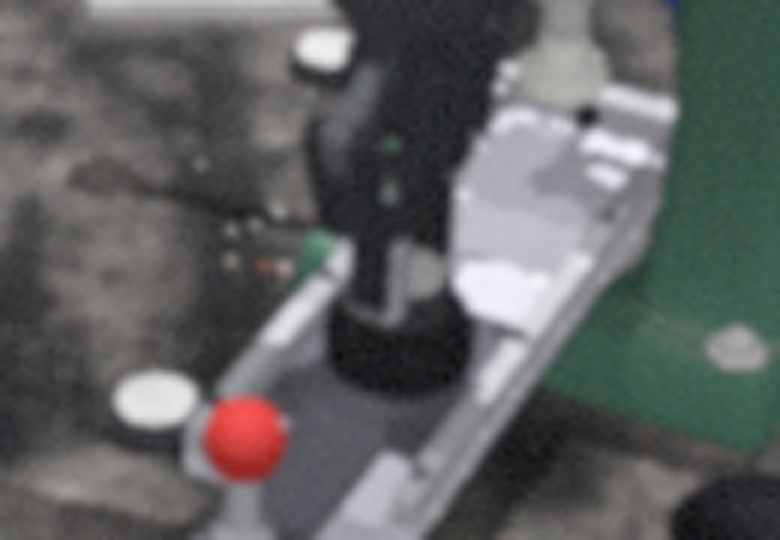

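The capsule sits just above the cup at crop (400,310). Lowering in small steps with the force watched.

```bash
python3 -m jog '[[[0.02,0.25,0.05],0],[[0,0,0],0]]'; python3 -m jog '[[[0,0.25,0.03],0],[[0,0,0],0]]'; python3 -c "
from h import *
print(tool([645.3,-168.7,93]))"
```

```text
time: 7.4
eef_pos: [645.5, -168.8, 97.0]
tool_rot: [[0.502, -0.014, -0.865], [0.865, 0.003, 0.502], [-0.004, -1.0, 0.013]]
wrist_force: [-0.6, 0.4, -1.2]
finger_gap: 0.444
time: 7.6
eef_pos: [645.2, -168.6, 94.3]
tool_rot: [[0.502, -0.014, -0.865], [0.865, 0.003, 0.502], [-0.004, -1.0, 0.013]]
wrist_force: [0.2, -0.3, -0.7]
finger_gap: 0.439
[-0.00655978  0.12927919 -0.01434537]
```

```bash
for i in 1 2 3; do :; done; python3 -m jog '[[[0,0.2,0],0],[[0,0,0],0]]'; python3 -m jog '[[[0,0.2,0],0],[[0,0,0],0]]';python3 -m jog '[[[0,0.2,0],0],[[0,0,0],0]]'
```

```text
time: 7.8
eef_pos: [645.3, -168.6, 92.2]
tool_rot: [[0.502, -0.014, -0.865], [0.865, 0.003, 0.502], [-0.004, -1.0, 0.013]]
wrist_force: [-0.3, 0.5, 0.2]
finger_gap: 0.441
time: 8.0
eef_pos: [645.3, -168.6, 90.0]
tool_rot: [[0.502, -0.014, -0.865], [0.865, 0.003, 0.502], [-0.004, -1.0, 0.013]]
wrist_force: [0.4, -0.2, -0.3]
finger_gap: 0.445
time: 8.2
eef_pos: [645.3, -168.6, 87.9]
tool_rot: [[0.502, -0.013, -0.865], [0.865, 0.003, 0.502], [-0.004, -1.0, 0.013]]
wrist_force: [0.5, 0.2, 0.2]
finger_gap: 0.442
```

```bash
python3 -m jog '[[[0,0.15,0],0],[[0,0,0],0]]'; python3 -m jog '[[[0,0.15,0],0],[[0,0,0],0]]'
```

```text
time: 8.4
eef_pos: [645.4, -168.7, 87.0]
tool_rot: [[0.502, -0.013, -0.865], [0.865, 0.003, 0.502], [-0.004, -1.0, 0.013]]
wrist_force: [-0.6, -0.1, 1.3]
finger_gap: 0.443
time: 8.6
eef_pos: [645.5, -168.7, 87.0]
tool_rot: [[0.502, -0.013, -0.865], [0.865, 0.004, 0.502], [-0.003, -1.0, 0.013]]
wrist_force: [-0.7, 1.2, 1.0]
finger_gap: 0.442
```

Contact at TCP z 87 puts the capsule's bottom at 78.8, which matches the gasket for a rim at 86.8. Releasing.

```bash
python3 -m jog '[[[0,0,0],0],[[0,0,0],0],[[0,0,0],0],[[0,0,0],0]]' 6; python3 -m jog '[[[0,-2,0],0],[[0,-4,0],0],[[0,-4,0],0],[[0,-4,0],0],[[0,0,0],0],[[0,0,0],0]]'; python3 - <<'E'
from h import *
np.set_printoptions(precision=3,suppress=True)
im=snap('wrist','w6')
uv=proj('w6',[645.3,-168.7,92])[0]; print(uv)
u,v=uv.astype(int)
c=im['color'][v-50:v+50,u-65:u+65]; cv2.imwrite('pics/w6b.png',cv2.resize(c,None,fx=6,fy=6,interpolation=cv2.INTER_CUBIC)); print(tool([645,-169,220]))
E
```

```text
time: 9.0
eef_pos: [645.6, -168.7, 86.5]
tool_rot: [[0.502, -0.012, -0.865], [0.865, 0.004, 0.502], [-0.003, -1.0, 0.012]]
wrist_force: [0.3, 0.3, 0.6]
finger_gap: 0.698
time: 9.6
eef_pos: [646.4, -168.8, 228.7]
tool_rot: [[0.502, -0.017, -0.865], [0.865, 0.004, 0.502], [-0.005, -1.0, 0.017]]
wrist_force: [0.3, -0.4, -0.4]
finger_gap: 0.7
[258.47  179.342]
[-0.064  0.902  0.148]
```

View pics/w6b.png

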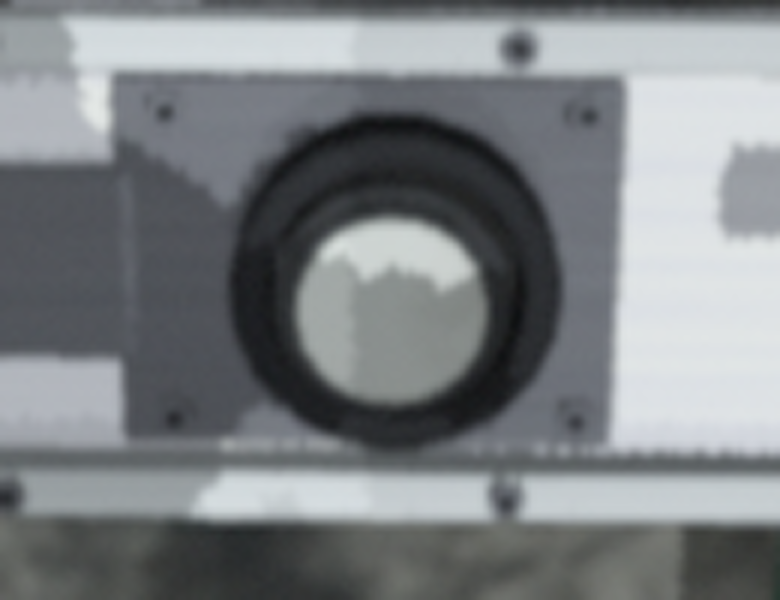

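The capsule lies flat in the cup, face at crop (392,310) inside the ring. Next the knob, gripped along the slide axis so the tool doesn't need turning.

```bash
python3 -m jog '[[[-4,0,0],0],[[-4,0,0],0],[[-4,1,0],0],[[-0.5,2,0.1],0],[[0,3,0],0],[[0,1,0],0],[[0,0,0],0],[[0,0,0],0]]' 6; python3 -c "
from h import *
print(tool([582.6,-277.2,97]))"
```

```text
time: 10.45
eef_pos: [576.4, -277.7, 148.8]
tool_rot: [[0.5, -0.028, -0.865], [0.866, 0.006, 0.5], [-0.009, -1.0, 0.028]]
wrist_force: [0.4, 0.1, 0.6]
finger_gap: 0.708
[ 0.39897939  5.15858999 -0.65501734]
```

```bash
python3 -m jog '[[[0.3,1,-0.6],0],[[0,2,0],0],[[0,1,0],0],[[0,0,0],0]]'; python3 -c "
from h import *
print(tool([582.6,-277.2,97]))"
```

```text
time: 10.85
eef_pos: [587.1, -276.6, 109.6]
tool_rot: [[0.497, -0.022, -0.868], [0.868, 0.005, 0.497], [-0.007, -1.0, 0.021]]
wrist_force: [-1.2, -0.5, -1.0]
finger_gap: 0.704
[-0.26768036  1.26426895  0.32906826]
```

```bash
python3 -m jog '[[[-0.25,0.6,0.3],0],[[0,0.6,0],0],[[0,0,0],0]]'; python3 -m jog '[[[0,0,0],0],[[0,0,0],0],[[0,0,0],0],[[0,0,0],0],[[0,0,0],0],[[0,0,0],0]]' 1.5 30
```

```text
time: 11.15
eef_pos: [583.9, -277.3, 98.1]
tool_rot: [[0.496, -0.02, -0.868], [0.868, 0.004, 0.496], [-0.006, -1.0, 0.019]]
wrist_force: [-0.7, -0.1, 0.2]
finger_gap: 0.702
time: 11.75
eef_pos: [584.3, -277.6, 99.1]
tool_rot: [[0.496, -0.018, -0.868], [0.868, 0.004, 0.496], [-0.006, -1.0, 0.018]]
wrist_force: [0.4, 0.6, -0.7]
finger_gap: 0.305
```

```bash
python3 -m jog '[[[0.5,0,0],0],[[1.5,0,0],0],[[2,0,0],0],[[2,0,0],0],[[2,0,0],0],[[2,0,0],0],[[1,0,0],0],[[0,0,0],0]]'; python3 -c "
from h import *
print(tool([582.6+.502*160,-277.2+.865*160,99]))"
```

```text
time: 12.55
eef_pos: [636.4, -189.7, 99.2]
tool_rot: [[0.503, -0.023, -0.864], [0.864, -0.009, 0.503], [-0.02, -1.0, 0.016]]
wrist_force: [0.5, 0.0, -1.8]
finger_gap: 0.307
[ 5.73076692 -0.09107552  0.26324278]
```

```bash
python3 -m jog '[[[1.5,0,0],0],[[1.5,0,0],0],[[1,0,0],0],[[0.6,0,0],0],[[0,0,0],0]]';  python3 -m jog '[[[0.4,0,0],0],[[0.4,0,0],0],[[0.4,0,0],0],[[0.4,0,0],0],[[0.6,0,0],0]]'
```

```text
time: 13.05
eef_pos: [658.2, -152.8, 99.1]
tool_rot: [[0.507, -0.026, -0.862], [0.862, -0.012, 0.507], [-0.023, -1.0, 0.016]]
wrist_force: [-0.3, -0.1, 2.0]
finger_gap: 0.303
time: 13.55
eef_pos: [663.7, -144.0, 98.8]
tool_rot: [[0.513, -0.035, -0.857], [0.857, -0.023, 0.514], [-0.038, -0.999, 0.019]]
wrist_force: [-10.9, -11.5, 7.4]
finger_gap: 0.309
```

```bash
python3 -m jog '[[[0.8,0,0],0],[[1,0,0],0],[[1,0,0],0]]'; python3 - <<'E'
from h import *
np.set_printoptions(precision=3,suppress=True)
im=snap('side','s7')
for X in([664,-140,114],[725.6,-30.3,87]): print(proj('s7',X))
c=im['color'][150:330,220:380]; cv2.imwrite('pics/s7b.png',cv2.resize(c,None,fx=3.3,fy=3.3,interpolation=cv2.INTER_CUBIC))
E
```

```text
time: 13.85
eef_pos: [663.5, -144.5, 98.4]
tool_rot: [[0.528, -0.061, -0.847], [0.846, -0.047, 0.531], [-0.072, -0.997, 0.027]]
wrist_force: [-15.0, -13.6, 11.0]
finger_gap: 0.304
[[295.934 262.26 ]]
[[315.064 246.602]]
```

View pics/s7b.png

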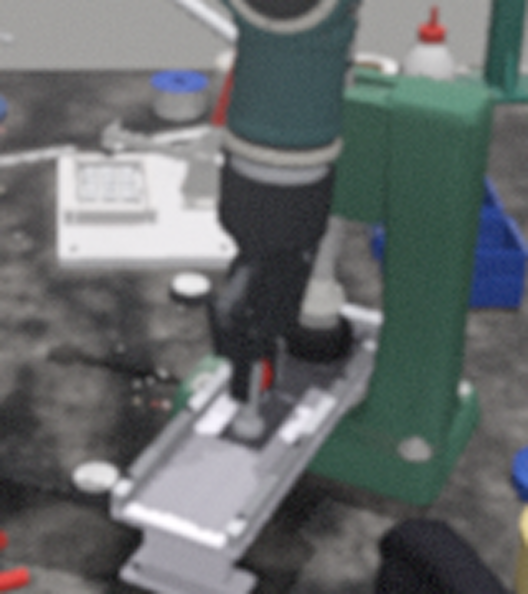

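The ram pad at crop (323,305) stands over the cup at (320,340). The hand is clear of the press head and the resistance is about 20 N with no further travel, so the carriage is home. Releasing and moving off towards the lever.

```bash
python3 -m jog '[[[0,0,0],0],[[0,0,0],0]]'; python3 -m jog '[[[0,0,0],0],[[0,0,0],0],[[0,0,0],0],[[0,0,0],0]]' 6;  python3 -m jog '[[[0,-1.5,0],0],[[0,-1.5,0],0],[[0,-2,0],0],[[-1,-3,1],0],[[-1,-4,2],0],[[0,-4,3],0],[[0,-3,4],0],[[0,-3,4],0]]'; python3 -c "
from h import *
print(tool([559.4,121.1,400]))"
```

```text
time: 14.1
eef_pos: [662.8, -145.7, 98.3]
tool_rot: [[0.532, -0.062, -0.844], [0.844, -0.047, 0.535], [-0.073, -0.997, 0.027]]
wrist_force: [-3.1, -1.1, 2.9]
finger_gap: 0.308
time: 14.5
eef_pos: [664.8, -141.9, 97.1]
tool_rot: [[0.529, -0.06, -0.846], [0.846, -0.045, 0.532], [-0.07, -0.997, 0.027]]
wrist_force: [-0.3, -0.6, -0.5]
finger_gap: 0.704
time: 15.3
eef_pos: [550.1, -76.8, 330.7]
tool_rot: [[0.533, -0.059, -0.844], [0.843, -0.047, 0.536], [-0.071, -0.997, 0.024]]
wrist_force: [0.0, 1.4, 0.7]
finger_gap: 0.705
[16.69380866 -7.89521521  9.98213382]
```

```bash
python3 -m jog '[[[0,-4,1],0],[[0,-4,2],0],[[2.5,-1,3],0],[[3,0,2],0],[[3,0,1],0],[[3,0,0.5],0],[[2.5,0,0],0],[[1.5,0,0],0],[[0,0,0],0],[[0,0,0],0]]' 7; python3 - <<'E'
from h import *
np.set_printoptions(precision=2,suppress=True)
s=state(); print(s['eef_pos'],s['tool_rot'],tool([559.4,121.1,400]))
im=snap('wrist','w8'); print(proj('w8',[559.4,121.1,344.2]))
c=im['color']; hsv=c.max(2); 
top=snap('top','t8')['color']
cv2.imwrite('pics/w8b.png',np.vstack([cv2.resize(c,(512,384))[:, :], ]))
E
```

```text
time: 16.3
eef_pos: [554.0, 111.9, 439.4]
tool_rot: [[0.538, -0.031, -0.842], [0.842, -0.028, 0.539], [-0.04, -0.999, 0.011]]
wrist_force: [-0.8, 0.4, 0.2]
finger_gap: 0.817
[553.97 111.92 439.38] [[ 0.54 -0.03 -0.84]
 [ 0.84 -0.03  0.54]
 [-0.04 -1.    0.01]] [ 1.22  3.89 -0.01]
[[275.15 193.17]]
```

```bash
python3 - <<'E'
from h import *
np.set_printoptions(precision=1,suppress=True)
g=cv2.cvtColor(cv2.imread('pics/w8.png'),cv2.COLOR_BGR2GRAY)
P=proj('w8',[[559.4,121.1,344.2],[559.4+.86*16,121.1-.51*16,344.2]]); r=np.linalg.norm(P[1]-P[0]);print(P,r)
c=cv2.HoughCircles(g[110:280,190:360],cv2.HOUGH_GRADIENT,1,20,param1=60,param2=12,minRadius=int(r*.75),maxRadius=int(r*1.25))
print(c[0][:6]+[190,110,0] if c is not None else None)
E
```

```text
[[275.2 193.2]
 [275.4 210.5]] 17.353083986186494
[[276.5 192.5  20.4]
 [297.5 134.5  20.4]
 [249.5 254.5  15.9]
 [233.5 222.5  13.7]
 [309.5 152.5  20.4]
 [216.5 156.5  14.6]]
```

View pics/w8b.png

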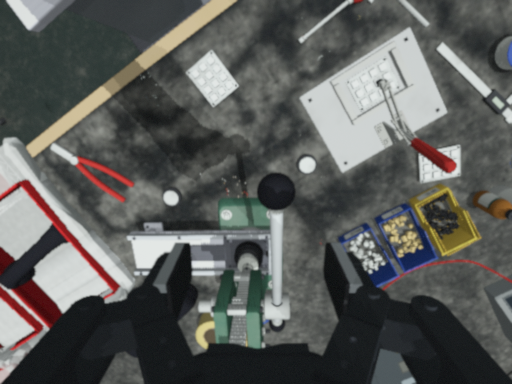

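The ball is at (276,191), within 2 px of the prediction, and the cup sits below the ram at about (258,245). Descending on the ball.

```bash
python3 -m jog '[[[0.6,1.5,0],0],[[0.6,1.5,0],0],[[0,1,0],0],[[0,0,0],0],[[0,0,0],0]]'; python3 -c "
from h import *
print(tool([559.4,121.1,325]))"
```

```text
time: 16.9
eef_pos: [558.2, 116.8, 395.7]
tool_rot: [[0.544, -0.032, -0.838], [0.838, -0.026, 0.545], [-0.039, -0.999, 0.012]]
wrist_force: [0.1, -0.4, -0.2]
finger_gap: 0.82
[0.69899396 7.05259999 0.04918319]
```

```bash
python3 -m jog '[[[0.3,2,0],0],[[0.3,2,0],0],[[0,1.5,0],0],[[0,1,0],0],[[0,0,0],0]]'; python3 -c "
from h import *
print(tool([559.4,121.1,325]))"
```

```text
time: 17.4
eef_pos: [560.9, 119.0, 331.2]
tool_rot: [[0.546, -0.027, -0.837], [0.837, -0.024, 0.546], [-0.035, -0.999, 0.009]]
wrist_force: [0.4, 0.2, -0.7]
finger_gap: 0.819
[0.1130474  0.61866069 0.23190977]
```

```bash
python3 -m jog '[[[0.1,0.6,0.2],0],[[0,0,0],0]]'; python3 -m jog '[[[0,0,0],0],[[0,0,0],0],[[0,0,0],0],[[0,0,0],0],[[0,0,0],0],[[0,0,0],0],[[0,0,0],0]]' 1.8 60; python3 - <<'E'
from h import *
np.set_printoptions(precision=3,suppress=True)
s=state(); p=s['eef_pos']; R=s['tool_rot']; print(p,R,s['wrist_force'])
E
```

```text
time: 17.6
eef_pos: [560.2, 120.9, 326.1]
tool_rot: [[0.546, -0.025, -0.837], [0.837, -0.024, 0.547], [-0.033, -0.999, 0.008]]
wrist_force: [-0.1, 0.3, -1.0]
finger_gap: 0.817
time: 18.3
eef_pos: [560.8, 120.9, 328.0]
tool_rot: [[0.546, -0.022, -0.837], [0.837, -0.023, 0.547], [-0.031, -0.999, 0.006]]
wrist_force: [0.6, -0.0, 0.7]
finger_gap: 0.338
[560.836 120.883 327.968] [[ 0.546 -0.022 -0.837]
 [ 0.837 -0.023  0.547]
 [-0.031 -0.999  0.006]] [ 0.568 -0.028  0.731]
```

```bash
python3 -m jog '[[[0.03,0.9,0.4],0],[[0.03,0.9,0.4],0],[[0.03,0.95,0.33],0],[[0.03,0.95,0.3],0],[[0.03,0.95,0.25],0],[[0.03,1,0.2],0],[[0,0,0],0]]'; cat > lev.py <<'E'
from h import *
from scipy.optimize import brentq
np.set_printoptions(precision=3,suppress=True)
s=state(); d=np.array(s['eef_pos'])-[560.8,120.9,328.0]
a=np.radians(26); drop=lambda t:228*(np.sin(a)-np.sin(a-t))
if -d[2]>0:
    t=brentq(lambda t:drop(t)+d[2],0,1); out=228*(np.cos(a-t)-np.cos(a)); o=np.array([-.862,.507,0]); l=np.array([.507,.862,0])
    print('theta',t,'out err',d@o-out,'lat',d@l,'to flush mm',drop(.62)+d[2]); 
print(s['wrist_force'],s['finger_gap'],s['time'])
E
python3 lev.py
```

```text
time: 19.0
eef_pos: [544.7, 130.5, 273.3]
tool_rot: [[0.547, -0.019, -0.837], [0.837, -0.022, 0.548], [-0.028, -1.0, 0.004]]
wrist_force: [0.3, -0.6, 3.8]
finger_gap: 0.337
theta 0.253945765696678 out err 0.16938034046120976 lat 0.0880361306403099 to flush mm 82.9834434328738
[ 0.258 -0.605  3.778] 0.3368189303739281 19.0
```

```bash
python3 -m jog '[[[0.03,0.9,0.12],0],[[0.03,0.9,0.1],0],[[0.02,0.5,0.05],0],[[0,0,0],0]]'; python3 lev.py;  python3 -m jog '[[[0.02,0.6,0.05],0],[[0,0,0],0]]'; python3 lev.py;  python3 -m jog '[[[0.02,0.6,0.04],0],[[0,0,0],0]]'; python3 lev.py;  python3 -m jog '[[[0.02,0.6,0.02],0],[[0,0,0],0]]'; python3 lev.py
```

```text
time: 19.4
eef_pos: [541.8, 132.2, 251.7]
tool_rot: [[0.547, -0.02, -0.837], [0.837, -0.021, 0.547], [-0.028, -1.0, 0.005]]
wrist_force: [-1.6, -0.6, 3.2]
finger_gap: 0.341
theta 0.34982790346525683 out err 0.2378786396950474 lat 0.10740168649995496 to flush mm 61.382311646730926
[-1.629 -0.633  3.228] 0.34110192200795564 19.4
time: 19.6
eef_pos: [541.4, 132.4, 246.5]
tool_rot: [[0.547, -0.02, -0.837], [0.837, -0.02, 0.547], [-0.028, -1.0, 0.006]]
wrist_force: [-1.8, -1.3, 4.1]
finger_gap: 0.344
theta 0.3727940090244774 out err 0.2541889773291217 lat 0.09875359715864462 to flush mm 56.16852736175875
[-1.776 -1.323  4.138] 0.3443555478034353 19.6
time: 19.8
eef_pos: [541.1, 132.6, 241.7]
tool_rot: [[0.547, -0.02, -0.837], [0.837, -0.02, 0.547], [-0.028, -1.0, 0.006]]
wrist_force: [-2.9, -0.8, 4.6]
finger_gap: 0.34
theta 0.3939923578418591 out err 0.2622774036805531 lat 0.10587222588130984 to flush mm 51.34736369533044
[-2.866 -0.781  4.591] 0.34029293691577117 19.8
time: 20.0
eef_pos: [540.9, 132.8, 237.1]
tool_rot: [[0.547, -0.02, -0.837], [0.837, -0.019, 0.547], [-0.027, -1.0, 0.007]]
wrist_force: [-1.7, -1.4, 5.1]
finger_gap: 0.341
theta 0.41423656265896625 out err 0.30491656886363216 lat 0.1392416336648612 to flush mm 46.73745650045646
[-1.663 -1.413  5.131] 0.3405742054879486 20.0
```

```bash
python3 -m jog '[[[0.02,0.8,0.02],0],[[0.02,0.8,0.01],0],[[0,0,0],0]]'; python3 lev.py;  python3 -m jog '[[[0.02,0.8,0.0],0],[[0.02,0.8,0],0],[[0,0,0],0]]'; python3 lev.py
```

```text
time: 20.3
eef_pos: [540.7, 132.9, 223.6]
tool_rot: [[0.548, -0.02, -0.836], [0.836, -0.017, 0.548], [-0.026, -1.0, 0.008]]
wrist_force: [-3.8, -1.6, 7.4]
finger_gap: 0.341
theta 0.47320481471283815 out err 0.36469768204556985 lat 0.14989250694760514 to flush mm 33.29532378994355
[-3.804 -1.612  7.443] 0.34114625267316256 20.3
time: 20.6
eef_pos: [541.2, 132.6, 210.5]
tool_rot: [[0.548, -0.02, -0.836], [0.836, -0.016, 0.549], [-0.024, -1.0, 0.008]]
wrist_force: [-3.5, -0.7, 7.9]
finger_gap: 0.339
theta 0.530737149119231 out err 0.47237444545992346 lat 0.177143835164161 to flush mm 20.19498366958095
[-3.453 -0.664  7.909] 0.338964217871221 20.6
```

```bash
python3 -m jog '[[[0.02,0.8,-0.06],0],[[0.02,0.6,-0.06],0]]'; python3 lev.py;  python3 -m jog '[[[0.01,0.5,-0.05],0]]'; python3 lev.py; python3 -c "
from h import *
get_image('side');get_image('side')"; python3 lev.py
```

```text
time: 20.8
eef_pos: [542.2, 132.1, 199.0]
tool_rot: [[0.549, -0.02, -0.836], [0.836, -0.014, 0.549], [-0.023, -1.0, 0.009]]
wrist_force: [-5.5, -0.9, 10.2]
finger_gap: 0.345
theta 0.5815238724674044 out err 0.5102664478496202 lat 0.1948014888841172 to flush mm 8.677439672114588
[-5.46  -0.94  10.151] 0.3450808908891421 20.8
time: 20.9
eef_pos: [542.6, 131.9, 195.0]
tool_rot: [[0.549, -0.02, -0.836], [0.836, -0.013, 0.549], [-0.022, -1.0, 0.01]]
wrist_force: [-4.7, -1.2, 11.3]
finger_gap: 0.337
theta 0.5991409978746811 out err 0.6233079230143304 lat 0.20696194974791915 to flush mm 4.698174195639126
[-4.71  -1.185 11.331] 0.3370792740759603 20.9
theta 0.6001834639984552 out err 0.6096777001440508 lat 0.20124717125778524 to flush mm 4.463016386810267
[-4.068 -0.318  9.309] 0.3393085361399915 21.0
```

```bash
python3 -m jog '[[[0.01,0.5,-0.06],0]]'; python3 lev.py; python3 -c "
from h import *
for i in range(6): get_image('side')"; python3 lev.py
```

```text
time: 21.1
eef_pos: [543.1, 131.6, 191.2]
tool_rot: [[0.549, -0.021, -0.836], [0.836, -0.012, 0.549], [-0.022, -1.0, 0.01]]
wrist_force: [-5.3, -1.3, 11.9]
finger_gap: 0.342
theta 0.6159510072468904 out err 0.6199168876477756 lat 0.2288114408260551 to flush mm 0.9107540932205609
[-5.321 -1.271 11.931] 0.34249403994213157 21.1
theta 0.6171758632138076 out err 0.614800194387481 lat 0.2394540787926136 to flush mm 0.6351786059840663
[-4.401 -0.942  9.3  ] 0.3420837409933039 21.4
```

```bash
python3 -c "
from rig import close_job
close_job()"; python3 lev.py
```

```text
the job is handed in; nothing more can be done
the job is handed in; nothing more can be done
```

I carried out the whole sequence and handed the job in at about 21.4 s. The arm was still gripping the lever ball and holding it against its return spring.

- **Capsule:** I took the one nearest the base, set it in the cup and let go. A wrist picture showed it lying flat, and the contact height matched the gasket at rest.
- **Slide:** I gripped the red knob and pushed until it stopped moving at about 20 N. I measured about 157 mm of travel (nominal 160). The tool eased back about 1.4 mm as the push relaxed, but was still pushing forward when I let go. The side picture showed the cup under the ram. I did not push it again, so "fully home" rests on the hard stop, not an exact reading.
- **Lever:** the angle worked out from the gripped ball's drop was 0.617 rad (flush is about 0.62). It held steady over 0.3 s with about 9.3 N upward on the tool. The force began to rise at about 0.38–0.41 rad, as expected for the pad meeting the capsule.

I did not see the flush fit itself: my 12 pictures were used up, so it rests on the lever angle and force. I did not touch the keypad, screwdriver or pliers. The highest force I read was about 23 N, during the slide push.

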